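# Lock the pull-out pantry tray with its clevis pin

## Robot

A 6-joint arm with a two-finger parallel gripper is mounted at the origin on the work surface. World frame = base frame: x ahead of the robot, y to its left, z up, the work surface at z = 0. Lengths are in m, angles in rad, forces in N, time in s.
With the tool pointing down it reaches from about 0.25 to 0.725 m from the base axis. Payload 4 kg.
Tool frame: the origin (TCP) lies between the finger pads; the fingertips stand 17 mm ahead of it and the grasp point (between the pads) lies 2 mm behind it; z points along the fingers, x is the direction in which the jaws open and shut, and the axes are right-handed (so a half turn about z gives the same grasp; the last joint's range is limited). The gripper opens to 85 mm and grips with 20 to 120 N. Pads are 22 mm wide; open, the fingers measure 114 mm over their backs; the gripper's body (76 mm by 85 mm) begins 54 mm behind the grasp point. The pads swing forward as they close: fully open they stand 13 mm farther back than shut.
Start: joints at [1.124, 0.241, 0.005, 1.335, 0, 1.571], TCP at [0.216, 0.451, 0.248] pointing down, gripper open.
Joint ranges: [-2.72, 2.72], [-1.05, 1.87], [-1.09, 1.28], [-1.99, 2.15], [-1.42, 1.44], [-3.14, 3.14]. Speed limits (rad/s): [2.79, 2.79, 3.14, 3.14, 3.14, 3.14].

## Interface

Orientations are given as a unit quaternion [x, y, z, w].
In Python, from workcell import telemetry, cams, workorder gives the robot as it stands. The module is installed in compiled form; this text tells all that it offers.
- The arm moves only by the tool apply_moves, never from a script. Its argument "moves" is a list that holds one entry, the list of rows, each a list of 4 numbers: the shift along the tool's x, y, z in mm, then the turn about the tool's z in degrees. A call has exactly 10 rows; each row shifts and turns the pose as measured when the row begins, along the tool's axes as they then stand; what a row does not reach is not made up. A row lasts 1/10 s, in which the tool goes at most 50 mm and 8.59 degrees, less where a joint would pass 70% of its speed; a pose out of reach is approached as far as the arm can. A call with a gripper value outside its range is refused whole. "hand" is the gripper's target within -1 to 1 (fully open at 1, half-way at 0, shut at -1), set as the call begins (left out, the last holds). The fingers move at their own pace and stop on an object; the grip force is fixed at half the most. Time passes only in rows, so rows that do not move let the fingers close, or fill a call up. It gives the time, the measured TCP pose, the force and the opening at its end, in the units of the state.
- telemetry.get_obs(): the state, without advancing time (a new reading comes with each control period).
- cams.camera(name): name is "side" or "top"; returns a dict with "color" (384x512x3 uint8, red, green, blue), "fovy" (degrees; the focal length in pixels is half the picture's height over the tangent of half this angle, whatever the lens; pixels are square), "cx", "cy" (the principal point, pixels), "camera_from_world" (4x4, takes a point from world to camera coordinates). Camera axes: x right, y down, z forward; pixel columns grow to the right and rows downward; lengths in m; the calibration is good to about 2 mm. A picture is of the moment at which its call begins. There is no depth.
- workorder.job_done(): hands the job in, once; it reports no verdict.
The state is a dict: "clock": time; "joint_pos": joint angles; "joint_vel": joint speeds; "tau": joint torques, N m; "eef_pos": TCP position; "tool_rot": TCP orientation; "ft_force": force on the tool from outside, world axes, zero at the start; "ft_torque": the same for the moment, N m; "grip_width": finger opening in m.
Only numpy, scipy, OpenCV 4.12 (cv2) and the standard library are available. Lean on these libraries where they do the work, as an engineer would, in place of code of your own. Each camera call takes 0.05 s, during which the arm holds its last target. There are 200 camera calls.

## Task

Push the pull-out tray fully in, so that the hole in its tongue lines up between the two cheeks of the lock fork, then lock it: take the one pin that fits (thin enough for the holes and long enough to stick out beyond the far cheek) and slide it in from whichever side is free, through both cheeks and the tongue, fully home until its handle meets the cheek. Let go of it and leave the other two pins, the wrench, the tall canister and the dish where they are.

Things in the scene. Friction and masses are not known exactly. Their poses are not given: they have to be found in the camera images.
- fork (a point): Fixed steel lock fork of the tray unit: two upright cheeks, 50 mm long (x), 10 mm thick, outer faces at y = +24 and -24 mm, tops 100 mm above the counter. An 18 mm round hole runs through both along y, 75 mm above the counter; this point is on its axis, midway between the cheeks. x points along the tray's slide (in, away from the robot), z up. Foot 75 mm wide, 12 mm high.
- tongue (a point): Centre of the 18 mm hole, along y, in the end of the tray's steel tongue (bar 20 mm thick, end plate 44 x 40 mm), which runs between the cheeks; axes as the fork's. Tray out: it is nearer the robot than the fork's hole, the end sticking out of the fork. Tray in: it coincides with the fork's point.
- tray (a joint): How far the white pull-out tray is out, in m: 0 = fully in against its stop, where the tongue's hole lines up with the fork's; at most 0.075 (out, towards the robot, along -x of the fork). It slides with about 2.5 N of friction and stays where it is left.
- tray_front (a point): Centre of the outer face (looking to -x) of the tray's front panel, 200 mm wide, from 22 to 87 mm above the counter; this point is 55 mm above the counter, moves with the tray, axes as the fork's. Tray in: 125 mm beyond the fork's hole. The tongue leaves it at the middle. Jars fixed in the tray, lids 90 mm above the counter, begin 33 mm behind the face.
- pin: The pin that fits: square black handle 60 mm long, 24 x 24 mm, then a round steel shank 14 mm in diameter, 72 mm long, its last 12 mm tapered. Lies flat. Origin on the axis, 24 mm ahead of the handle's shoulder (middle of the handle at x = -54 mm, tip at +48 mm); +x points to the tip. Pushed home from either side, its origin coincides with the fork's point.
- pin_short: Pin that is too short: square black handle 60 mm long, 24 x 24 mm, then a round steel shank 14 mm in diameter, 34 mm long, its last 12 mm tapered. Lies flat. Origin on the axis, 24 mm ahead of the handle's shoulder (middle of the handle at x = -54 mm, tip at +10 mm); +x points to the tip. Leave alone.
- pin_thick: Pin that is too thick for the holes: square black handle 60 mm long, 24 x 24 mm, then a round steel shank 21.5 mm in diameter, 72 mm long, its last 12 mm tapered. Lies flat. Origin on the axis, 24 mm ahead of the handle's shoulder (middle of the handle at x = -54 mm, tip at +48 mm); +x points to the tip. Leave alone.
- wrench: Loose flat steel wrench 170 mm long lying on the counter along its x; origin at the middle of its underside. Leave alone.
- canister: Loose upright steel canister, 80 mm in diameter and 150 mm high, close beside the fork on one side, where it bars the way for a pin; origin at the centre of its underside. Leave alone.
- dish: Loose low white dish, 90 mm in diameter and 22 mm high, beside the fork on the other side; a pin at the height of the holes passes above it. Origin at the centre of its underside. Leave alone.
Mind the look-alikes: they are no part of the job. Leave any green look-alike of the pin alone.

How it is judged:
On the way, in this order (a step that is already met when the one before it is completed fails the run):
1. the tray is pushed fully in (value of joint tray below 0.006 m), for 0.2 s.
2. the fitting pin is fully home through both cheeks and the tongue (distance between pin and fork below 0.008 m and angle between the x axis of pin and the y axis of fork, either way round below 0.15 rad and value of joint tray below 0.006 m), for 0.2 s.
At the end, for the whole second after the job is handed in: The tray is fully in (within 6 mm), the fitting pin lies at rest through both cheeks and the tongue, its origin within 8 mm of the fork's point and its axis within 0.15 rad of the hole's; the other pins, wrench, canister and dish were never moved by more than 30 mm (all of step 2 and linear speed of pin below 0.02 m/s); the robot touches nothing.
It fails at once if the short pin is moved by more than 30 mm (distance of pin_short from where it was at the start of the episode above 0.03 m).
It fails at once if the thick pin is moved by more than 30 mm (distance of pin_thick from where it was at the start of the episode above 0.03 m).
It fails at once if the wrench is moved by more than 30 mm (distance of wrench from where it was at the start of the episode above 0.03 m).
It fails at once if the canister is moved by more than 30 mm (distance of canister from where it was at the start of the episode above 0.03 m).
It fails at once if the dish is moved by more than 30 mm (distance of dish from where it was at the start of the episode above 0.03 m).
It also fails if it takes over 58 s, if anything falls off the work surface, if the arm or the gripper's body presses on something with over 40 N, if the wrist force passes 120 N, or if a joint passes its speed limit or range.

## Working session

There is one attempt and no reset: what is moved stays moved. The work goes in short steps, Python scripts to look and compute and a tool call to move; the robot and the scene stay as the last step left them, time stands still between calls to the robot, and variables do not carry over. Pictures are saved under pics/ and viewed, about 8 in all and at most 12, crops included, and the job is handed in when it is done.

Besides the shell and the picture viewer there is one more tool, called by a JSON object that holds its "name" and its "arguments". apply_moves: Moves the arm, as the interface text tells. Its arguments: {"type":"object","properties":{"moves":{"type":"array"},"hand":{"type":"number"}},"required":["moves"]}

```bash
mkdir -p pics && cat > h.py <<'E'
import numpy as np, cv2
from workcell import telemetry, cams, workorder
def cam(n):
    c=cams.camera(n); c['f']=c['color'].shape[0]/2/np.tan(np.radians(c['fovy'])/2); return c
def ray(c,u,v):
    T=c['camera_from_world']; R=T[:3,:3]; o=-R.T@T[:3,3]
    return o, R.T@np.array([(u-c['cx'])/c['f'],(v-c['cy'])/c['f'],1])
def onz(c,u,v,z):
    o,d=ray(c,u,v); return o+d*(z-o[2])/d[2]
def proj(c,p):
    T=c['camera_from_world']; q=T[:3,:3]@np.array(p)+T[:3,3]
    return c['f']*q[:2]/q[2]+[c['cx'],c['cy']]
def tri(c1,p1,c2,p2):
    o1,d1=ray(c1,*p1);o2,d2=ray(c2,*p2)
    s=np.linalg.lstsq(np.c_[d1,-d2],o2-o1,rcond=None)[0]
    a=o1+s[0]*d1;b=o2+s[1]*d2
    return (a+b)/2,np.linalg.norm(a-b)
def save(n,im): cv2.imwrite('pics/'+n+'.png',im[...,::-1])
E
python3 - <<'E'
from h import *
for n in('top','side'):
    c=cam(n); print(n,c['f'],c['cx'],c['cy'],c['camera_from_world'].round(4).tolist())
    save(n+'0',cv2.resize(c['color'],(800,600),interpolation=cv2.INTER_CUBIC))
print(telemetry.get_obs())
E
```

```text
top 481.8240244512442 257.97000300292825 192.66057413797694 [[0.0059, -1.0, 0.0037, 0.0371], [-0.9869, -0.0064, -0.1613, 0.5223], [0.1613, -0.0027, -0.9869, 1.3794], [0.0, 0.0, 0.0, 1.0]]
side 380.6593591561253 258.33429505129726 192.13113004217476 [[0.9465, -0.3227, 0.0046, -0.4701], [-0.1772, -0.5316, -0.8282, 0.1868], [0.2697, 0.7831, -0.5604, 1.0551], [0.0, 0.0, 0.0, 1.0]]
{'clock': 0.1, 'joint_pos': array([1.12397844e+00, 2.41291803e-01, 3.86250056e-03, 1.33521187e+00,
       6.48948536e-06, 1.57083379e+00]), 'joint_vel': array([-4.91535757e-04, -2.35058303e-03,  3.76736430e-03, -7.35645023e-04,
       -2.32024307e-05,  1.86367680e-05]), 'tau': array([-7.14416074e-04, -3.73137510e+01,  2.53010523e+01,  1.08454502e-02,
       -5.96450172e-05, -4.28984421e-06]), 'eef_pos': array([0.21581531, 0.45042987, 0.24752621]), 'tool_rot': array([ 8.46206413e-01,  5.32854441e-01, -7.82269155e-04,  4.88799667e-04]), 'ft_force': array([-0.76034149, -0.11383525, -0.20271426]), 'ft_torque': array([ 0.00149093, -0.00537397,  0.00646588]), 'grip_width': 0.08543631312089053}
```

View pics/top0.png

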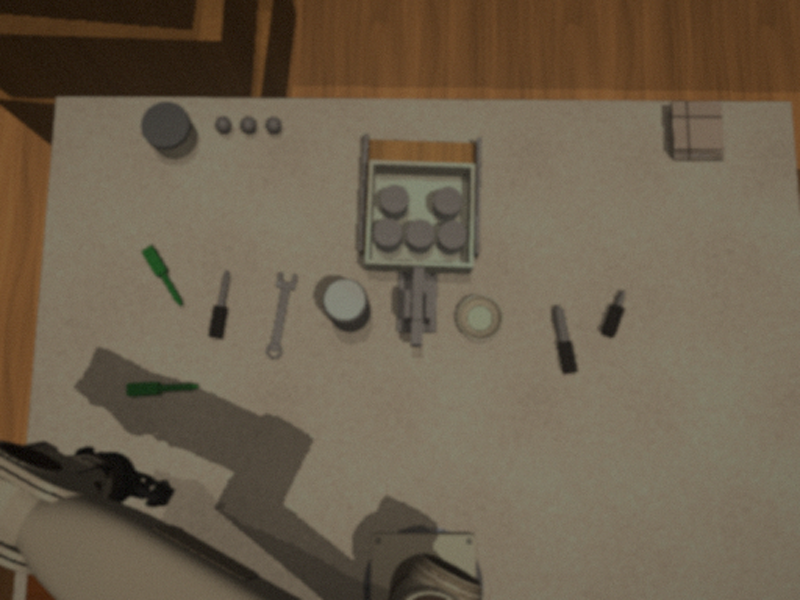

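View pics/side0.png

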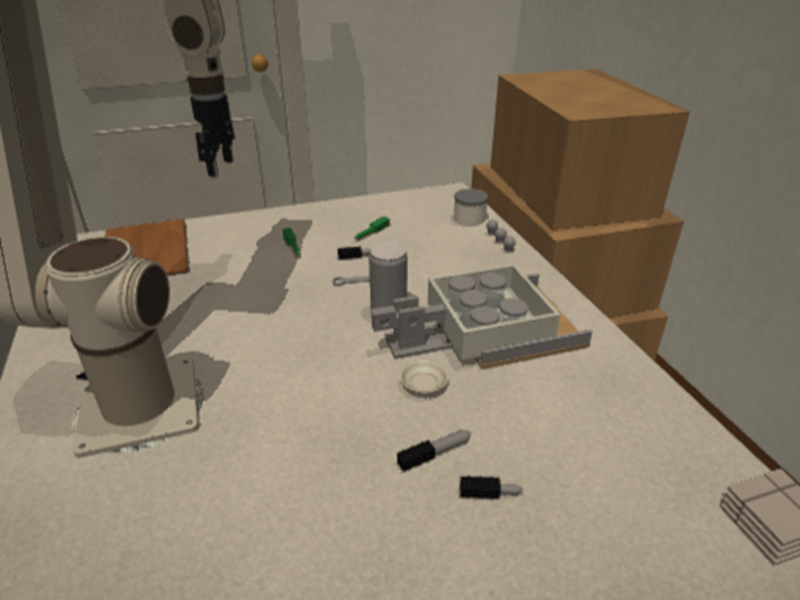

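Top view (800x600): the tray, with its tongue, is at (418,270) to (418,345). The fork is at (418,300), the canister at (346,303) on the +y side, and the dish at (478,317) on the free -y side.

There are three black pin candidates:
- (218,320), with a long thin shank.
- (565,355), with a long wide shank.
- (612,320), with a short shank.

The green look-alikes are at (160,270) and (160,388). The pin at (218,320) seems to be the one that fits, so I'll measure it and confirm with a crop.

```bash
python3 - <<'E'
from h import *
cs=[cam('top')for _ in range(6)]; c=cs[0]; im=np.mean([k['color'] for k in cs],0).astype(np.uint8)
c2=cam('side')
np.save('top.npy',im)
mx=im.max(2)
m=(mx<45).astype(np.uint8); m[:140]=0;m[250:]=0
ct,_=cv2.findContours(m,cv2.RETR_EXTERNAL,cv2.CHAIN_APPROX_NONE)
for k in ct:
    if 60<cv2.contourArea(k)<600:
        r=cv2.minAreaRect(k); 
        a=np.array(r[0]); print(r, onz(c,*a,.012).round(4))
def crop(x0,y0,x1,y1,s): return cv2.resize(im[y0:y1,x0:x1],None,fx=s,fy=s,interpolation=cv2.INTER_CUBIC)
A=crop(120,165,165,225,6);B=crop(345,180,405,240,6)
C=crop(195,150,325,240,6)
save('pins',np.clip(np.hstack([A,B]).astype(int)*2,0,255).astype(np.uint8))
save('fork',np.clip(C.astype(int)*3//2,0,255).astype(np.uint8))
E
```

```text
((362.2884826660156, 227.9423370361328), (19.21938133239746, 7.648529529571533), 78.69007110595703) [ 0.4225 -0.2714  0.012 ]
((139.44000244140625, 205.57998657226562), (7.513189315795898, 18.693531036376953), 10.30484676361084) [0.4854 0.3954 0.012 ]
((391.3868713378906, 204.68614196777344), (7.8600897789001465, 19.308483123779297), 19.98310661315918) [ 0.493  -0.3609  0.012 ]
```

View pics/pins.png

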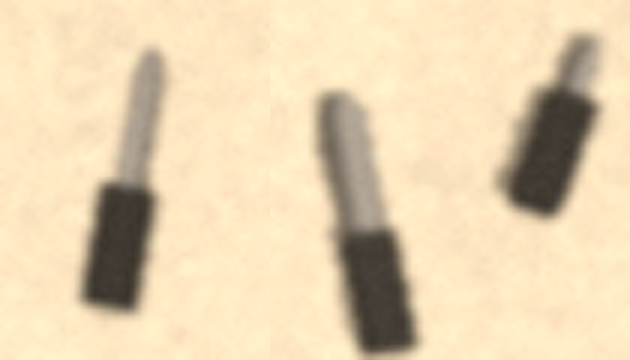

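View pics/fork.png

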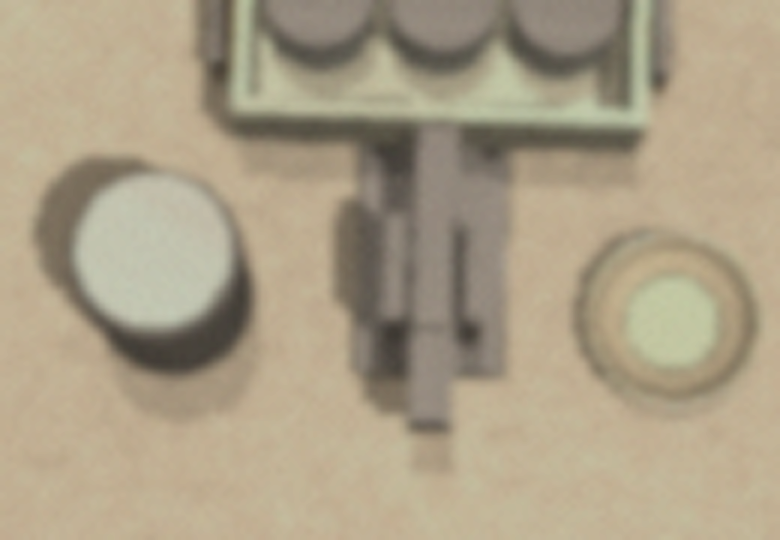

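Left of the crop, the shank is about 28 px wide against a 53 px handle, so roughly 13–14 mm thick and long: this is the fitting pin, at (139,206) in the raw picture. The middle one's shank is about 42 px, so it is the thick pin, and the right one is the short pin. The fork crop shows the tongue bar's end at crop (430,428) and the left cheek's top at (382–407, 210–320). Next I'll take the side view of the fork.

```bash
python3 - <<'E'
from h import *
cs=[cam('side')for _ in range(6)]; c=cs[0]; im=np.mean([k['color'] for k in cs],0).astype(np.uint8)
np.save('side.npy',im)
C=cv2.resize(im[170:235,230:310],None,fx=9,fy=9,interpolation=cv2.INTER_CUBIC)
save('sfork',np.clip(C.astype(int)*3//2,0,255).astype(np.uint8))
t=cam('top'); T=np.load('top.npy')
def g(x,y):return 195+x/6-.4,150+y/6-.4
for n,p,z in[('Lcheek near-left',(382,320),.1),('Lcheek far-left',(383,210),.1),('tongue end L',(411,428),.095),('tongue endR',(450,428),.095),('tongue far L',(415,130),.085),('tongue far R',(458,130),.085),('frontL',(230,118),.087),('frontR',(645,126),.087),('dish',(672,320),.01),('canister',(155,250),.15),('foot nearR',(503,377),.012),('foot farR',(508,150),.012),('footnearL',(355,375),.012)]:
    print(n,onz(t,*g(*p),z).round(4))
# pin shank tip and axis
A=lambda x,y:(120+x/6-.4,165+y/6-.4)
print('tip',onz(t,*A(153,50),.012).round(4),'sh',onz(t,*A(127,185),.012).round(4),'end',onz(t,*A(110,305),.012).round(4))
for p in([.56,-.0,.075],[.56,.024,.1],[.56,-.024,.1]): print(p,(proj(c,p)-[230,170])*9)
E
```

```text
Lcheek near-left [0.4833 0.0394 0.1   ]
Lcheek far-left [0.5358 0.0393 0.1   ]
tongue end L [0.4329 0.0255 0.095 ]
tongue endR [0.4331 0.0073 0.095 ]
tongue far L [0.5776 0.0241 0.085 ]
tongue far R [0.5778 0.0034 0.085 ]
frontL [0.5825 0.1129 0.087 ]
frontR [ 0.5799 -0.0863  0.087 ]
dish [ 0.497  -0.1063  0.01  ]
canister [0.5076 0.1429 0.15  ]
foot nearR [ 0.4674 -0.0214  0.012 ]
foot farR [ 0.5829 -0.0241  0.012 ]
footnearL [0.4679 0.0525 0.012 ]
tip [0.5854 0.3828 0.012 ] sh [0.5162 0.3928 0.012 ] end [0.4557 0.3985 0.012 ]
[0.56, -0.0, 0.075] [432.51526534 273.93111634]
[0.56, 0.024, 0.1] [409.42593784 175.5478237 ]
[0.56, -0.024, 0.1] [461.46340025 252.03452255]
```

View pics/sfork.png

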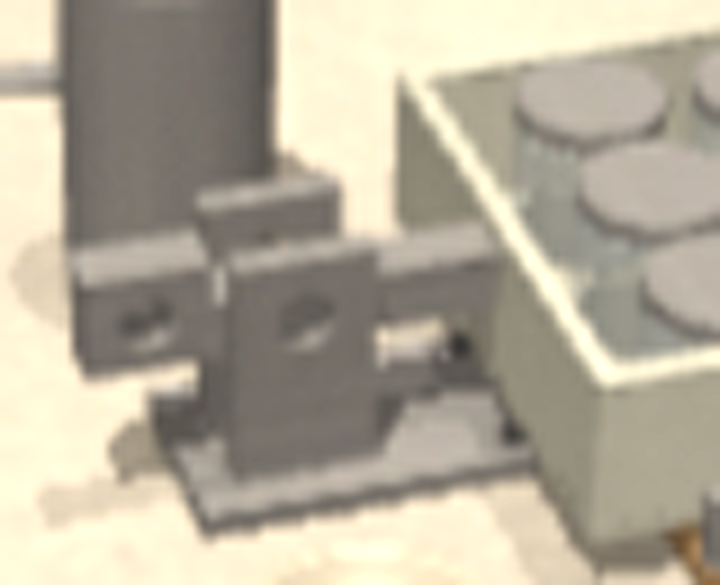

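{"name": "apply_moves", "arguments": {"moves": [[[0,0,0,-6.4],[0,0,0,-6.4],[0,0,0,-6.4],[0,0,0,-6.4],[-42,26,0,0],[-42,26,0,0],[-42,26,0,0],[-42,26,0,0],[-42,26,0,0],[-42,26,0,0]]], "hand": -1}}

```text
clock: 1.8
eef_pos: [0.3792, 0.2029, 0.248]
tool_rot: [0.695, 0.719, 0.002, -0.0]
ft_force: [1.0, 0.0, -0.7]
grip_width: 0.0003
```

```bash
cat >> h.py <<'E'
def st():
    o=telemetry.get_obs(); from scipy.spatial.transform import Rotation as R
    M=R.from_quat(o['tool_rot']).as_matrix()
    print('t',round(o['clock'],2),'p',(o['eef_pos']*1e3).round(1),'psi',np.degrees(np.arctan2(M[1,0],M[0,0])).round(2),'z',M[:,2].round(3),'F',o['ft_force'].round(1),'w',round(o['grip_width']*1e3,1),'j6',o['joint_pos'][5].round(2))
    return o,M
def go(x,y,z,psi=None):
    o,M=st(); print('tool shift mm',(M.T@(np.array([x,y,z])-o['eef_pos'])*1e3).round(1))
E
python3 - <<'E'
from h import *
go(.545,-.05,.2)
c=cam('side');k=lambda x,y:(230+x/9-.44,170+y/9-.44)
def ony(u,v,y):
    o,d=ray(c,u,v); return o+d*(y-o[1])/d[1]
for n,p,y in[('forkhole',(308,322),-.0086),('cheek topL',(232,268),-.0086),('cheek topR',(378,250),-.0086),('tonguehole',(148,320),.0055)]:print(n,ony(*k(*p),y).round(4))
E
```

```text
t 1.8 p [379.2 202.9 248. ] psi 92.01 z [ 0.003  0.004 -1.   ] F [ 1.   0.  -0.7] w 0.3 j6 0.45
tool shift mm [-258.7  156.6   47.4]
forkhole [ 0.5107 -0.0086  0.0738]
cheek topL [ 0.4839 -0.0086  0.1018]
cheek topR [ 0.535  -0.0086  0.0977]
tonguehole [0.4591 0.0055 0.0768]
```

{"name": "apply_moves", "arguments": {"moves": [[[-44,26,0,0.3],[-44,26,0,0.3],[-44,26,0,0.3],[-44,26,0,0.3],[-44,26,0,0.3],[-44,26,0,0.3],[0,0,40,0],[0,0,40,0],[0,0,40,0],[0,0,0,0]]]}}

```text
clock: 2.85
eef_pos: [0.5433, -0.0609, 0.1285]
tool_rot: [0.713, 0.701, 0.007, 0.007]
ft_force: [-1.1, 0.2, 0.3]
grip_width: -0.0001
```

```bash
python3 -c "
from h import *
go(.55,-.06,.065)"
```

```text
t 2.85 p [543.3 -60.9 128.5] psi 89.05 z [ 0.019 -0.    -1.   ] F [-1.1  0.2  0.3] w -0.1 j6 -0.1
tool shift mm [ 1.   5.5 63.6]
```

{"name": "apply_moves", "arguments": {"moves": [[[0,0,32,0],[0,0,32,0],[0,0,0,0],[0,12,0,0],[0,12,0,0],[0,12,0,0],[0,12,0,0],[0,12,0,0],[0,0,0,0],[0,0,0,0]]]}}

```text
clock: 3.85
eef_pos: [0.6096, -0.0591, 0.085]
tool_rot: [0.712, 0.702, 0.008, 0.009]
ft_force: [-2.2, -0.7, -2.7]
grip_width: 0.0002
```

```bash
python3 -c "
from h import *
go(.625,-.06,.065)"
```

```text
t 3.85 p [609.6 -59.1  85. ] psi 89.21 z [ 0.025 -0.001 -1.   ] F [-2.2 -0.7 -2.7] w 0.2 j6 -0.08
tool shift mm [-0.7 14.9 20.4]
```

{"name": "apply_moves", "arguments": {"moves": [[[0,5,1,0],[0,5,1,0],[0,5,1,0],[0,5,1,0],[0,4,0,0],[0,4,0,0],[0,3,0,0],[0,3,0,0],[0,3,0,0],[0,3,0,0]]]}}

```text
clock: 4.85
eef_pos: [0.6213, -0.0595, 0.0848]
tool_rot: [0.713, 0.701, -0.013, -0.012]
ft_force: [-10.9, 1.1, 6.6]
grip_width: 0.0001
```

```bash
python3 -c "
from h import *
go(.625,-.06,.065)"
```

```text
t 4.85 p [621.3 -59.5  84.8] psi 89.06 z [-0.035 -0.001 -0.999] F [-10.9   1.1   6.6] w 0.1 j6 -0.08
tool shift mm [-0.4  4.4 19.7]
```

{"name": "apply_moves", "arguments": {"moves": [[[0,5,0,0],[0,5,0,0],[0,5,0,0],[0,5,0,0],[0,6,0,0],[0,6,0,0],[0,6,0,0],[0,6,0,0],[0,6,0,0],[0,6,0,0]]]}}

```text
clock: 5.85
eef_pos: [0.6215, -0.0594, 0.086]
tool_rot: [0.712, 0.698, -0.054, -0.056]
ft_force: [-17.5, 0.5, 11.8]
grip_width: 0.0002
```

```bash
python3 - <<'E'
from h import *
st()
cs=[cam('side')for _ in range(4)]; im=np.mean([k['color'] for k in cs],0).astype(np.uint8)
C=cv2.resize(im[160:240,230:320],None,fx=7,fy=7,interpolation=cv2.INTER_CUBIC)
save('s2',np.clip(C.astype(int)*3//2,0,255).astype(np.uint8))
E
```

```text
t 5.85 p [621.5 -59.4  86. ] psi 88.86 z [-0.155  0.004 -0.988] F [-17.5   0.5  11.8] w 0.2 j6 -0.07
```

View pics/s2.png

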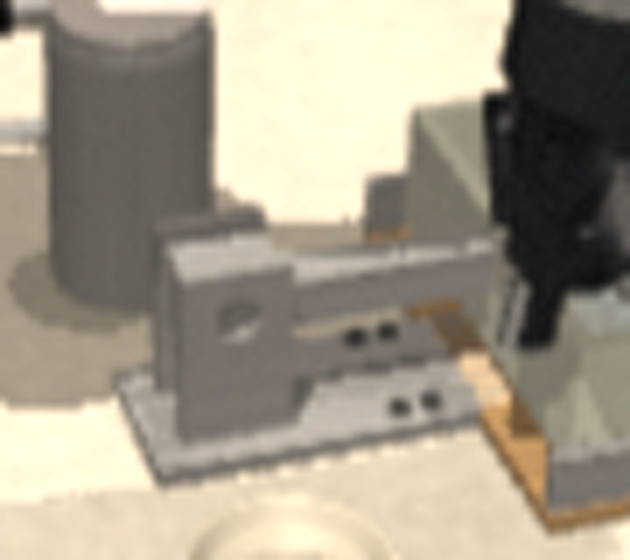

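The side view shows the tongue fully between the cheeks, with the hole at crop (240,320) showing light through it. The stop was reached at about 17 N. The tool has tilted under load, so I'll back off and check.

{"name": "apply_moves", "arguments": {"moves": [[[0,-8,0,0],[0,-20,0,0],[0,-10,0,0],[0,0,-20,0],[0,0,-30,0],[0,0,-30,0],[0,0,-20,0],[0,0,0,0],[0,0,0,0],[0,0,0,0]]]}}

```text
clock: 7.05
eef_pos: [0.6047, -0.059, 0.1956]
tool_rot: [0.712, 0.698, -0.048, -0.051]
ft_force: [-0.3, 0.1, -0.3]
grip_width: 0.0001
```

```bash
python3 -c "
from h import *
go(.486,.395,.2)"
```

```text
t 7.05 p [604.7 -59.  195.6] psi 88.84 z [-0.139  0.005 -0.99 ] F [-0.3  0.1 -0.3] w 0.1 j6 -0.07
tool shift mm [ 451.5 -127.1   14.6]
```

{"name": "apply_moves", "arguments": {"moves": [[[0,25,-4,0],[0,25,-4,0],[0,25,-4,0],[0,25,-4,0],[0,25,-4,0],[0,20,-3,0],[0,20,-3,0],[0,0,0,0],[0,0,0,0],[0,0,0,0]]]}}

```text
clock: 8.05
eef_pos: [0.7519, -0.0605, 0.1653]
tool_rot: [0.712, 0.697, -0.058, -0.063]
ft_force: [0.7, -0.1, -0.2]
grip_width: -0.0
```

```bash
python3 -c "
from h import *
o,M=st();print(o['joint_pos'].round(2))"
```

```text
t 8.05 p [751.9 -60.5 165.3] psi 88.81 z [-0.17   0.008 -0.985] F [ 0.7 -0.1 -0.2] w -0.0 j6 -0.06
[-0.08  1.09  1.26  1.92 -0.01 -0.06]
```

{"name": "apply_moves", "arguments": {"moves": [[[9,-33,5,0],[9,-33,5,0],[9,-33,5,0],[9,-33,5,0],[9,-33,5,0],[0,0,0,0],[0,0,0,0],[0,0,0,0],[0,0,0,0],[0,0,0,0]]]}}

```text
clock: 9.05
eef_pos: [0.6012, -0.016, 0.1782]
tool_rot: [0.713, 0.697, -0.047, -0.051]
ft_force: [0.9, -1.3, -0.6]
grip_width: 0.0001
```

```bash
python3 -c "
from h import *
go(.585,-.016,.067)"
```

```text
t 9.05 p [601.2 -16.  178.2] psi 88.69 z [-0.139  0.007 -0.99 ] F [ 0.9 -1.3 -0.6] w 0.1 j6 -0.01
tool shift mm [ -0.8  -0.6 112.4]
```

{"name": "apply_moves", "arguments": {"moves": [[[0,0,20,0],[0,0,20,0],[0,0,20,0],[0,0,20,0],[0,0,20,0],[0,0,14,0],[0,-10,1,0],[0,-10,1,0],[0,0,0,0],[0,0,0,0]]]}}

```text
clock: 10.05
eef_pos: [0.5763, -0.0175, 0.0581]
tool_rot: [0.715, 0.696, -0.044, -0.048]
ft_force: [-0.5, -0.4, 0.2]
grip_width: 0.0002
```

```bash
python3 -c "
from h import *
go(.553,-.016,.067)"
```

```text
t 10.05 p [576.3 -17.5  58.1] psi 88.48 z [-0.13   0.007 -0.991] F [-0.5 -0.4  0.2] w 0.2 j6 -0.01
tool shift mm [  0.9 -24.3  -5.7]
```

{"name": "apply_moves", "arguments": {"moves": [[[0,-8,-2,0],[0,-8,-2,0],[0,-6,-1,0],[0,-6,0,0],[0,-6,0,0],[0,-6,0,0],[0,-6,0,0],[0,-6,0,0],[0,-6,0,0],[0,0,0,0]]]}}

```text
clock: 11.05
eef_pos: [0.5446, -0.0183, 0.0758]
tool_rot: [0.717, 0.697, -0.024, -0.025]
ft_force: [-0.5, 0.5, 0.4]
grip_width: 0.0001
```

```bash
python3 -c "
from h import *
go(.553,-.016,.067)"
```

```text
t 11.05 p [544.6 -18.3  75.8] psi 88.37 z [-0.068  0.002 -0.998] F [-0.5  0.5  0.4] w 0.1 j6 -0.01
tool shift mm [2.5 9.  8.2]
```

{"name": "apply_moves", "arguments": {"moves": [[[0,-6,1,0],[0,-6,1,0],[0,-6,0,0],[0,-6,0,0],[0,-6,0,0],[0,-6,0,0],[0,0,0,0],[0,0,0,0],[0,0,0,0],[0,0,0,0]]]}}

```text
clock: 12.05
eef_pos: [0.5403, -0.0188, 0.0813]
tool_rot: [0.718, 0.696, 0.001, 0.003]
ft_force: [3.1, 0.0, -1.3]
grip_width: -0.0004
```

```bash
python3 -c "
from h import *
st()"
```

```text
t 12.05 p [540.3 -18.8  81.3] psi 88.24 z [ 0.006 -0.002 -1.   ] F [ 3.1  0.  -1.3] w -0.4 j6 -0.0
```

{"name": "apply_moves", "arguments": {"moves": [[[0,6,0,0],[0,10,0,0],[0,6,-5,0],[0,0,-22,0],[0,0,-22,0],[0,0,-22,0],[0,0,-22,0],[0,0,-22,0],[0,0,-12,0],[0,0,0,0]]], "hand": 1}}

```text
clock: 13.05
eef_pos: [0.5359, -0.0461, 0.1974]
tool_rot: [0.724, 0.688, -0.052, 0.001]
ft_force: [-0.8, -0.7, -1.0]
grip_width: 0.0854
```

{"name": "apply_moves", "arguments": {"moves": [[[40,-5,0,0.5],[40,-5,0,0.5],[40,-5,0,0.5],[40,-5,0,0.5],[40,-5,0,0.5],[40,-5,0,0.5],[40,-5,0,0.5],[40,-5,0,0.5],[40,-5,0,0.5],[0,0,0,0]]]}}

```text
clock: 14.05
eef_pos: [0.5125, 0.3238, 0.1589]
tool_rot: [0.753, 0.655, -0.064, -0.001]
ft_force: [0.3, -0.5, -0.3]
grip_width: 0.0854
```

```bash
python3 -c "
from h import *
go(.486,.395,.1)"
```

```text
t 14.05 p [512.5 323.8 158.9] psi 82.24 z [-0.098 -0.082 -0.992] F [ 0.3 -0.5 -0.3] w 85.4 j6 0.71
tool shift mm [ 72.2 -31.2  55.2]
```

```bash
python3 - <<'E'
from h import *
cs=[cam('top')for _ in range(3)]; im=np.mean([k['color'] for k in cs],0).astype(np.uint8)
C=cv2.resize(im[140:240,110:330],None,fx=3.6,fy=3.6,interpolation=cv2.INTER_CUBIC)
save('t3',np.clip(C.astype(int)*3//2,0,255).astype(np.uint8))
E
```

```text
(no output)
```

View pics/t3.png

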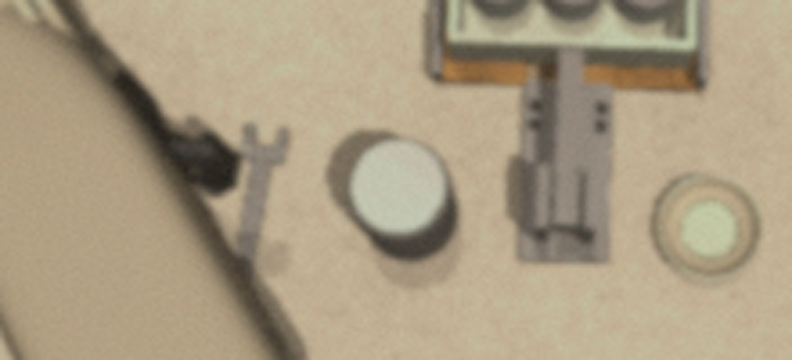

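The top view shows the canister at (398,187), unmoved. The tray is in, the tongue is inside the fork, and the wrench and dish are untouched. The tool is tilted about 7°, but its component along the pin comes out the same at pick and at insertion, so I'll proceed and do the geometry in the tool frame.

```bash
python3 -c "
from h import *
o,M=st();a=M[:,2];H=np.array([.485,.394,.012])
for s in(.08,.01):print(s,(M.T@(H-a*s-o['eef_pos'])*1e3).round(1),H-a*s)"
```

```text
t 14.2 p [513.5 318.9 160.2] psi 81.94 z [-0.097 -0.083 -0.992] F [ 0.7  0.2 -0.2] w 85.3 j6 0.71
0.08 [ 84.4 -26.6  63.5] [0.49279873 0.4006567  0.09134021]
0.01 [ 84.4 -26.6 133.5] [0.48597484 0.39483209 0.02191753]
```

{"name": "apply_moves", "arguments": {"moves": [[[21,-7,0,-0.3],[21,-7,0,-0.3],[21,-7,0,-0.3],[21,-6,0,0],[0,0,15,0],[0,0,15,0],[0,0,15,0],[0,0,15,0],[0,0,0,0],[0,0,0,0]]]}}

```text
clock: 15.2
eef_pos: [0.494, 0.395, 0.0951]
tool_rot: [0.754, 0.654, -0.065, -0.0]
ft_force: [0.8, -0.9, 0.1]
grip_width: 0.0853
```

```bash
python3 -c "
from h import *
o,M=st();a=M[:,2];H=np.array([.485,.394,.012])
for s in(.08,.01):print(s,(M.T@(H-a*s-o['eef_pos'])*1e3).round(1),H-a*s)
c=cam('side');print(proj(c,H),proj(c,H+[.1,-.012,0]))
C=cv2.resize(c['color'][100:200,170:290],None,fx=5,fy=5,interpolation=cv2.INTER_CUBIC)
save('s4',np.clip(C.astype(int)*3//2,0,255).astype(np.uint8))"
```

```text
t 15.2 p [494.  395.   95.1] psi 82.08 z [-0.099 -0.084 -0.992] F [ 0.8 -0.9  0.1] w 85.3 j6 0.82
0.08 [ 5.9 -1.6  3.4] [0.49291078 0.40075139 0.09132111]
0.01 [ 5.9 -1.6 73.4] [0.48598885 0.39484392 0.02191514]
[222.99848373 161.7898814 ] [248.32407854 159.27535695]
```

View pics/s4.png

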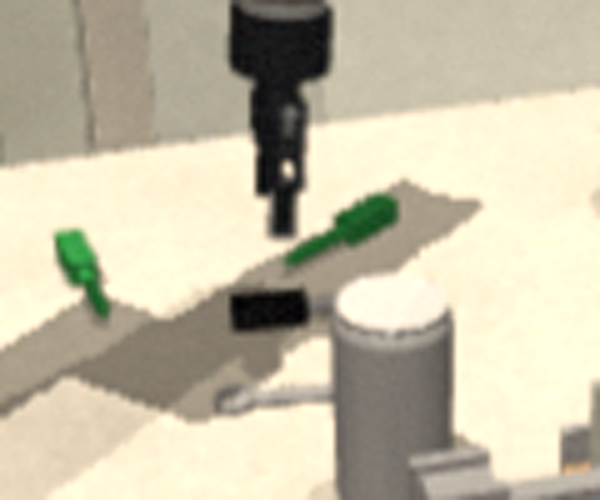

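The side view shows the black handle at crop (268,310), against my prediction of (265,309), so they agree. Descending.

{"name": "apply_moves", "arguments": {"moves": [[[3,-1,0,-0.4],[3,-1,0,-0.4],[0,0,15,0],[0,0,15,0],[0,0,15,0],[0,0,12,0],[0,0,8,0],[0,0,5,0],[0,0,0,0],[0,0,0,0]]]}}

```text
clock: 16.25
eef_pos: [0.4903, 0.4006, 0.0298]
tool_rot: [0.749, 0.66, -0.058, -0.001]
ft_force: [-0.3, 0.2, -0.0]
grip_width: 0.0856
```

```bash
python3 -c "
from h import *
o,M=st();a=M[:,2];H=np.array([.485,.394,.012])
for s in(.08,.01):print(s,(M.T@(H-a*s-o['eef_pos'])*1e3).round(1),H-a*s)
"
```

```text
t 16.25 p [490.3 400.6  29.8] psi 82.99 z [-0.088 -0.075 -0.993] F [-0.3  0.2 -0. ] w 85.6 j6 0.81
0.08 [ -5.7  -3.  -61.3] [0.49202948 0.39999691 0.0914646 ]
0.01 [-5.7 -3.   8.7] [0.48587868 0.39474961 0.02193308]
```

Now for the last few millimetres, then close.

{"name": "apply_moves", "arguments": {"moves": [[[-3,-2,3,0],[-3,-1,3,0],[0,0,2,0],[0,0,0,0],[0,0,0,0],[0,0,0,0],[0,0,0,0],[0,0,0,0],[0,0,0,0],[0,0,0,0]]]}}

```text
clock: 17.25
eef_pos: [0.4868, 0.3949, 0.0242]
tool_rot: [0.749, 0.66, -0.056, -0.001]
ft_force: [0.4, 0.3, -0.8]
grip_width: 0.0854
```

{"name": "apply_moves", "arguments": {"moves": [[[0,0,0,0],[0,0,0,0],[0,0,0,0],[0,0,0,0],[0,0,0,0],[0,0,0,0],[0,0,0,0],[0,0,0,0],[0,0,0,0],[0,0,0,0]]], "hand": -1}}

```text
clock: 18.25
eef_pos: [0.4871, 0.3952, 0.0246]
tool_rot: [0.749, 0.66, -0.055, -0.001]
ft_force: [0.6, -0.3, 0.6]
grip_width: 0.0227
```

```bash
python3 -c "
from h import *
o,M=st();H=np.array([.485,.394,.012])
print((M.T@(H-o['eef_pos'])*1e3).round(1));np.savez('grasp.npz',M=M,p=o['eef_pos'])"
```

```text
t 18.25 p [487.1 395.2  24.6] psi 82.96 z [-0.084 -0.072 -0.994] F [ 0.6 -0.3  0.6] w 22.7 j6 0.81
[-0.4 -1.  12.8]
```

{"name": "apply_moves", "arguments": {"moves": [[[0,0,-20,0],[0,0,-35,0],[0,0,-35,0],[0,0,-35,0],[0,0,-35,0],[0,0,-35,0],[0,0,-15,0],[0,0,0,-8],[0,0,0,-8],[0,0,0,-8]]]}}

```text
clock: 19.25
eef_pos: [0.5028, 0.4086, 0.2342]
tool_rot: [0.589, 0.806, -0.061, -0.015]
ft_force: [0.4, -0.0, -1.4]
grip_width: 0.0224
```

{"name": "apply_moves", "arguments": {"moves": [[[0,0,0,-8],[0,0,0,-8],[0,0,0,-8],[0,0,0,-8],[0,0,0,-8],[0,0,0,-8],[0,0,0,-8],[0,0,0,-8],[0,0,0,-8],[0,0,0,0]]]}}

```text
clock: 20.25
eef_pos: [0.5005, 0.4065, 0.226]
tool_rot: [-0.024, 0.997, -0.045, -0.055]
ft_force: [0.1, 0.0, -2.5]
grip_width: 0.0228
```

```bash
cat >> h.py <<'E'
def plan(oy,F=np.array([.510,.0153,.075]),yaw=-.014,ho=(-.0004,-.001,.0128)):
    """target for pin origin at F shifted oy along the fork's y (negative = outside)"""
    o,M=st(); g=np.load('grasp.npz'); x=g['M'][:,0]; d=np.cross(x,[0,0,1]); d/=np.linalg.norm(d)
    if d[0]<0:d=-d
    dt=g['M'].T@d; D=M@dt
    print('pin dir now',D.round(4),'yaw err deg',np.degrees(np.arctan2(D[1],D[0])-np.pi/2-yaw).round(2),'pitch deg',np.degrees(np.arcsin(D[2])).round(2))
    org=o['eef_pos']+M@np.array(ho)+.054*D
    fy=np.array([-np.sin(yaw),np.cos(yaw),0]); tgt=F+fy*oy
    print('origin',org.round(4),'world err mm',((tgt-org)*1e3).round(1),'tool shift',(M.T@(tgt-org)*1e3).round(1))
    return org,D
E
python3 -c "
from h import *
plan(-.09)"
```

```text
t 20.25 p [500.5 406.5 226. ] psi -177.52 z [-0.107 -0.091 -0.99 ] F [ 0.1  0.  -2.5] w 22.8 j6 -0.94
pin dir now [-0.0446  0.9989 -0.012 ] yaw err deg 3.36 pitch deg -0.69
origin [0.4972 0.4583 0.2127] world err mm [  11.5 -533.  -137.7] tool shift [  -3.8 -519.   183.8]
```

{"name": "apply_moves", "arguments": {"moves": [[[0,0,0,3.3],[0,-42,4,0],[0,-42,4,0],[0,-42,4,0],[0,-42,4,0],[0,-42,4,0],[0,-42,4,0],[0,-42,4,0],[0,-42,4,0],[0,-42,4,0]]]}}

```text
clock: 21.25
eef_pos: [0.4862, 0.0191, 0.2194]
tool_rot: [0.017, 0.997, -0.049, -0.055]
ft_force: [0.8, 0.1, -1.2]
grip_width: 0.0229
```

```bash
python3 -c "
from h import *
plan(-.09)"
```

```text
t 21.25 p [486.2  19.1 219.4] psi 177.73 z [-0.112 -0.096 -0.989] F [ 0.8  0.1 -1.2] w 22.9 j6 -1.44
pin dir now [ 0.0369  0.999  -0.0252] yaw err deg -1.31 pitch deg -1.44
origin [0.4872 0.0708 0.2055] world err mm [  21.6 -145.5 -130.5] tool shift [ -41.3 -131.1  140.6]
```

{"name": "apply_moves", "arguments": {"moves": [[[-5,-31,3,-0.3],[-5,-31,3,-0.3],[-5,-31,3,-0.3],[-5,-31,3,-0.3],[-5,-31,3,0],[0,0,0,0],[0,0,0,0],[0,0,0,0],[0,0,0,0],[0,0,0,0]]]}}

```text
clock: 22.25
eef_pos: [0.502, -0.1473, 0.2161]
tool_rot: [0.022, 0.997, -0.048, -0.057]
ft_force: [0.6, 0.0, -1.3]
grip_width: 0.0227
```

```bash
python3 -c "
from h import *
plan(-.10)"
```

```text
t 22.25 p [ 502.  -147.3  216.1] psi 177.11 z [-0.115 -0.094 -0.989] F [ 0.6  0.  -1.3] w 22.7 j6 -1.74
pin dir now [ 0.0477  0.9986 -0.0248] yaw err deg -1.93 pitch deg -1.42
origin [ 0.5034 -0.0956  0.2022] world err mm [   5.2   10.9 -127.2] tool shift [-18.7  23.7 124.1]
```

Turn by −2° and descend 120 mm.

{"name": "apply_moves", "arguments": {"moves": [[[-3,3,20,-1],[-3,3,20,-1],[-3,3,20,0],[-3,3,20,0],[-3,3,20,0],[-2,3,12,0],[0,0,0,0],[0,0,0,0],[0,0,0,0],[0,0,0,0]]]}}

```text
clock: 23.25
eef_pos: [0.5102, -0.134, 0.1023]
tool_rot: [0.0, 0.997, -0.048, -0.053]
ft_force: [0.3, 0.3, -2.4]
grip_width: 0.0229
```

```bash
python3 - <<'E'
from h import *
org,D=plan(-.10)
ims={}
for n in('side','top'):
    cs=[cam(n)for _ in range(4)]; c=cs[0]; im=np.mean([k['color'] for k in cs],0).astype(np.uint8)
    print(n,'pred tip',proj(c,org+.048*D),'handle far end',proj(c,org-.084*D),'fork hole out',proj(c,[.5097,-.0087,.075]))
    ims[n]=im
a=cv2.resize(ims['side'][170:235,220:300],None,fx=5,fy=5,interpolation=cv2.INTER_CUBIC)
b=cv2.resize(ims['top'][165:230,250:330],None,fx=5,fy=5,interpolation=cv2.INTER_CUBIC)
save('s5',np.clip(np.hstack([a,b]).astype(int)*3//2,0,255).astype(np.uint8))
E
```

```text
t 23.25 p [ 510.2 -134.   102.3] psi 179.69 z [-0.106 -0.096 -0.99 ] F [ 0.3  0.3 -2.4] w 22.9 j6 -1.76
pin dir now [ 0.0031  0.9998 -0.0221] yaw err deg 0.63 pitch deg -1.27
origin [ 0.5094 -0.0822  0.0885] world err mm [ -0.8  -2.4 -13.5] tool shift [-0.6 -1.1 13.7]
side pred tip [266.41123922 206.53456642] handle far end [283.13616026 233.5457535 ] fork hole out [263.49878348 205.09112062]
top pred tip [284.12301508 194.59361646] handle far end [330.49282022 194.86967587] fork hole out [275.0014179  195.16940998]
```

View pics/s5.png

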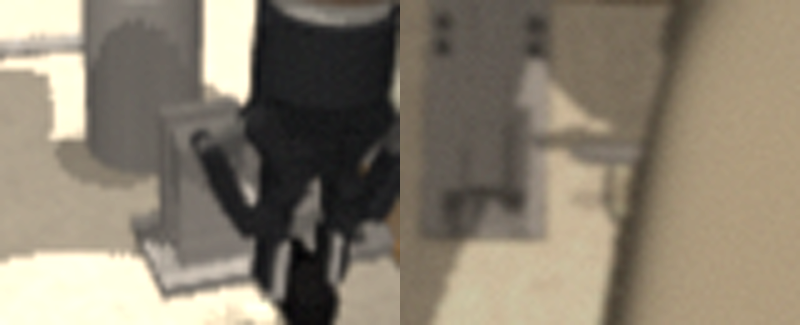

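The top half shows the bright shank with its tip at crop (570,150), against a prediction of (570,148). The dark strip left of it is its shadow. In the side half the pin lies close to its predicted line, aimed at the fork hole. Lowering to hole height.

{"name": "apply_moves", "arguments": {"moves": [[[0,0,5,0.3],[0,0,5,0.3],[0,0,4,0],[0,0,0,0],[0,0,0,0],[0,0,0,0],[0,0,0,0],[0,0,0,0],[0,0,0,0],[0,0,0,0]]]}}

```text
clock: 24.65
eef_pos: [0.5076, -0.1355, 0.086]
tool_rot: [0.006, 0.997, -0.048, -0.054]
ft_force: [-0.7, 0.7, -1.7]
grip_width: 0.0232
```

```bash
python3 - <<'E'
from h import *
org,D=plan(-.08)
cs=[cam('side')for _ in range(6)]; c=cs[0]; im=np.mean([k['color'] for k in cs],0)
def cr(p):return ((np.array(p)-[235,180]+.5)*12-.5).round()
print('tip',cr(proj(c,org+.048*D)),'shoulder',cr(proj(c,org-.024*D)),'hole',cr(proj(c,[.5097,-.0087,.075])))
a=cv2.resize(np.clip(im*2,0,255).astype(np.uint8)[180:230,235:300],None,fx=12,fy=12,interpolation=cv2.INTER_CUBIC)
save('s6',a)
E
```

```text
t 24.65 p [ 507.6 -135.5   86. ] psi 179.02 z [-0.108 -0.096 -0.99 ] F [-0.7  0.7 -1.7] w 23.2 j6 -1.75
pin dir now [ 0.0147  0.9996 -0.0228] yaw err deg -0.04 pitch deg -1.3
origin [ 0.5074 -0.0837  0.0721] world err mm [ 1.4 19.   2.9] tool shift [-0.8 18.7 -4.8]
tip [378. 382.] shoulder [478. 553.] hole [347. 307.]
```

View pics/s6.png

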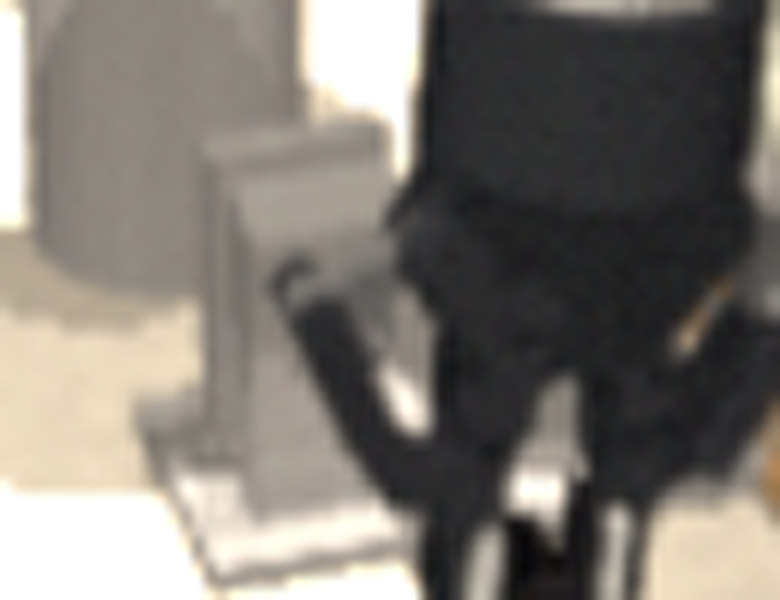

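```bash
python3 - <<'E'
from h import *
c=cam('side'); im=np.mean([cam('side')['color'] for _ in range(4)],0)
np.set_printoptions(linewidth=200)
print('rows 200..222 cols 256..276'); print(im[200:223,256:277].max(2).astype(int))
t=np.mean([cam('top')['color'] for _ in range(4)],0); ct=cam('top')
org,D=plan(-.08); print('top tip',proj(ct,org+.048*D),'shoulder',proj(ct,org-.024*D),'cheek',proj(ct,[.51,-.0087,.1]))
print('rows 186..202 cols 268..302');print(t[186:203,268:303].max(2).astype(int))
E
```

```text
rows 200..222 cols 256..276
[[ 74  75  72  69  69  71  71  69  67  67  66  60  36  27  27  24  22  22  23  19  19]
 [ 68  69  62  56  54  63  69  67  65  63  62  55  32  25  23  22  23  21  23  22  18]
 [ 65  61  43  39  43  56  65  64  62  58  53  47  28  22  21  21  22  23  23  23  20]
 [ 64  51  37  51  56  61  62  59  53  50  49  47  39  25  20  21  23  20  22  21  20]
 [ 63  52  43  58  57  52  48  49  49  49  48  51  58  45  21  20  24  22  22  23  20]
 [ 65  64  48  51  39  30  28  35  46  49  50  56  69  63  32  19  21  22  24  21  22]
 [ 66  67  55  39  27  24  22  27  43  50  50  57  70  68  52  30  21  21  22  23  23]
 [ 67  69  64  38  23  21  21  25  35  53  60  59  70  71  66  36  18  20  23  21  20]
 [ 68  69  67  47  26  22  22  20  29  48  63  62  69  70  65  28  16  17  21  22  23]
 [ 73  74  72  55  34  21  19  20  25  36  53  68  70  70  64  22  14  16  19  21  21]
 [ 77  81  80  67  44  22  21  21  21  31  57  85  75  70  64  23  14  17  17  21  21]
 [ 78  82  82  75  58  30  23  21  22  31  69 112 101  81  65  23  13  16  15  18  23]
 [ 78  81  83  83  78  46  2
[... 3062 characters left out ...]
56  56  62  69  80  94 100 105 117 128 129 130 127 121 112 100  91  88  84  81  77  79  83  84  84  77  69  58  55  63  74  83]
 [ 65  66  59  54  55  63  68  79  92 100 105 116 127 133 133 133 130 126 121 115 109  99  89  77  79  88  92  89  80  63  53  55  64  77  86]
 [ 64  63  59  52  56  62  69  84  92 101 104 118 128 134 134 135 135 134 130 130 126 118 102  86  88  94 102 100  85  65  54  56  68  77  87]
 [ 62  61  56  51  55  62  69  80  95 100 105 116 128 132 134 135 135 135 130 129 125 123 106  90  92 101 103 103  86  64  55  58  71  80  89]
 [ 54  51  51  49  54  60  68  84  94 100 107 117 130 135 135 132 131 129 126 125 119 115 100  85  90  99 100  96  80  62  53  63  72  80  87]]
```

The black bar has the same value (~21) as the gripper, so it's a gripper link and not the shank. In the top view the shank is at row 196 with its tip near column 284, as predicted. Small correction, then approach.

{"name": "apply_moves", "arguments": {"moves": [[[-1,4,-3,0],[0,5,-1,0],[0,5,-1,0],[0,5,-1,0],[0,0,0,0],[0,0,0,0],[0,0,0,0],[0,0,0,0],[0,0,0,0],[0,0,0,0]]]}}

```text
clock: 26.45
eef_pos: [0.5095, -0.1139, 0.0903]
tool_rot: [0.006, 0.997, -0.048, -0.054]
ft_force: [0.1, -0.1, -2.4]
grip_width: 0.0229
```

```bash
python3 -c "
from h import *
plan(-.06)"
```

```text
t 26.45 p [ 509.5 -113.9   90.3] psi 179.05 z [-0.108 -0.096 -0.99 ] F [ 0.1 -0.1 -2.4] w 22.9 j6 -1.71
pin dir now [ 0.0142  0.9996 -0.0227] yaw err deg -0.01 pitch deg -1.3
origin [ 0.5093 -0.0622  0.0764] world err mm [-0.1 17.5 -1.4] tool shift [ 0.3 17.5 -0.3]
```

{"name": "apply_moves", "arguments": {"moves": [[[0,4,-0.3,0],[0,4,-0.3,0],[0,4,-0.3,0],[0,4,-0.3,0],[0,0,0,0],[0,0,0,0],[0,0,0,0],[0,0,0,0],[0,0,0,0],[0,0,0,0]]]}}

```text
clock: 27.45
eef_pos: [0.5097, -0.0965, 0.0898]
tool_rot: [0.006, 0.997, -0.048, -0.054]
ft_force: [0.4, -0.2, -2.0]
grip_width: 0.0229
```

```bash
python3 -c "
from h import *
plan(-.03)"
```

```text
t 27.45 p [509.7 -96.5  89.8] psi 179.04 z [-0.108 -0.096 -0.989] F [ 0.4 -0.2 -2. ] w 22.9 j6 -1.68
pin dir now [ 0.0143  0.9996 -0.0227] yaw err deg -0.02 pitch deg -1.3
origin [ 0.5095 -0.0448  0.076 ] world err mm [ 0.1 30.1 -1. ] tool shift [ 0.3 30.  -1.9]
```

{"name": "apply_moves", "arguments": {"moves": [[[0,4,-0.3,0],[0,4,-0.3,0],[0,4,-0.3,0],[0,4,-0.3,0],[0,4,-0.3,0],[0,4,-0.3,0],[0,4,-0.3,0],[0,0,0,0],[0,0,0,0],[0,0,0,0]]]}}

```text
clock: 28.45
eef_pos: [0.5102, -0.0655, 0.0891]
tool_rot: [0.005, 0.997, -0.048, -0.054]
ft_force: [-1.1, 0.1, -0.6]
grip_width: 0.0227
```

```bash
python3 -c "
from h import *
plan(0)"
```

```text
t 28.45 p [510.2 -65.5  89.1] psi 179.08 z [-0.108 -0.096 -0.99 ] F [-1.1  0.1 -0.6] w 22.7 j6 -1.62
pin dir now [ 0.0136  0.9997 -0.0226] yaw err deg 0.03 pitch deg -1.3
origin [ 0.51   -0.0137  0.0753] world err mm [ 0.  29.  -0.3] tool shift [ 0.4 28.9 -2.5]
```

{"name": "apply_moves", "arguments": {"moves": [[[0,4,-0.4,0],[0,4,-0.4,0],[0,4,-0.4,0],[0,4,-0.4,0],[0,4,-0.4,0],[0,3,-0.3,0],[0,2,-0.2,0],[0,0,0,0],[0,0,0,0],[0,0,0,0]]]}}

```text
clock: 29.45
eef_pos: [0.5106, -0.0391, 0.0892]
tool_rot: [0.006, 0.997, -0.049, -0.054]
ft_force: [-0.3, -0.7, -1.2]
grip_width: 0.0229
```

```bash
python3 -c "
from h import *
plan(0)"
```

```text
t 29.45 p [510.6 -39.1  89.2] psi 179.03 z [-0.108 -0.097 -0.989] F [-0.3 -0.7 -1.2] w 22.9 j6 -1.57
pin dir now [ 0.0143  0.9996 -0.0245] yaw err deg -0.02 pitch deg -1.41
origin [0.5104 0.0126 0.0753] world err mm [-0.4  2.7 -0.3] tool shift [0.4 2.7 0.1]
```

Now push home in small steps until the force shows the handle meeting the cheek.

{"name": "apply_moves", "arguments": {"moves": [[[0,2,-0.2,0],[0,2,-0.2,0],[0,2,-0.2,0],[0,2,-0.2,0],[0,2,-0.2,0],[0,2,-0.2,0],[0,2,-0.2,0],[0,2,-0.2,0],[0,2,-0.2,0],[0,2,-0.2,0]]]}}

```text
clock: 30.45
eef_pos: [0.5104, -0.0388, 0.0904]
tool_rot: [0.013, 0.996, -0.07, -0.055]
ft_force: [0.3, -6.8, -0.8]
grip_width: 0.0224
```

```bash
python3 -c "
from h import *
plan(0)"
```

```text
t 30.45 p [510.4 -38.8  90.4] psi 178.06 z [-0.11  -0.139 -0.984] F [ 0.3 -6.8 -0.8] w 22.4 j6 -1.54
pin dir now [ 0.0265  0.9974 -0.0677] yaw err deg -0.72 pitch deg -3.88
origin [0.5107 0.0122 0.0742] world err mm [-0.7  3.1  0.8] tool shift [ 0.9  2.9 -1.1]
```

{"name": "apply_moves", "arguments": {"moves": [[[0,0,0,0],[0,0,0,0],[0,0,0,0],[0,0,0,0],[0,0,0,0],[0,0,0,0],[0,0,0,0],[0,0,0,0],[0,0,0,0],[0,0,0,0]]], "hand": 1}}

```text
clock: 31.45
eef_pos: [0.5114, -0.0375, 0.0914]
tool_rot: [0.013, 0.996, -0.069, -0.053]
ft_force: [-0.2, 0.0, -0.2]
grip_width: 0.0856
```

{"name": "apply_moves", "arguments": {"moves": [[[0,-2,-8,0],[0,-2,-10,0],[0,-4,-15,0],[0,-6,-20,0],[0,-8,-25,0],[0,-10,-25,0],[0,-30,-20,0],[0,-40,0,0],[0,-40,0,0],[0,-40,0,0]]]}}

```text
clock: 32.45
eef_pos: [0.5241, -0.202, 0.2522]
tool_rot: [0.008, 0.996, -0.07, -0.05]
ft_force: [0.9, 0.2, 1.0]
grip_width: 0.0854
```

```bash
python3 - <<'E'
from h import *
st()
ims=[]
for n,(r,k) in {'side':((165,240),(225,305)),'top':((150,225),(230,310))}.items():
    im=np.mean([cam(n)['color'] for _ in range(4)],0)
    c=cam(n); F=np.array([.51,.0153,.075]); fy=np.array([.014,1,0])
    for q in(-.084,-.024,.048):print(n,q,((proj(c,F+fy*q)-[k[0],r[0]])*5).round())
    ims.append(cv2.resize(np.clip(im*1.6,0,255).astype(np.uint8)[r[0]:r[1],k[0]:k[1]],None,fx=5,fy=5,interpolation=cv2.INTER_CUBIC))
save('end',np.hstack(ims))
E
```

```text
t 32.45 p [ 524.1 -202.   252.2] psi 178.72 z [-0.1   -0.138 -0.985] F [0.9 0.2 1. ] w 85.4 j6 -1.84
side -0.084 [226. 259.]
side -0.024 [192. 200.]
side 0.048 [156. 136.]
top -0.084 [329. 228.]
top -0.024 [225. 226.]
top 0.048 [100. 223.]
```

View pics/end.png

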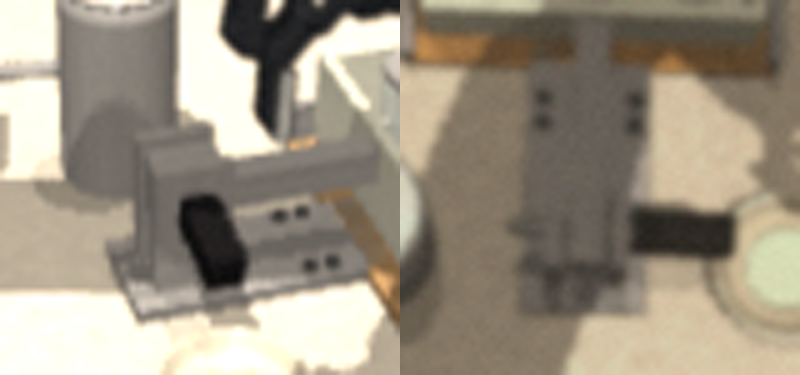

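The final view shows the black handle against the -y cheek, at top crop x 232–332 against a home prediction of 225–329. That is within about 2–4 mm. The tip shows beyond the far cheek, the tray is in, and the dish and canister are unmoved. Handing in.

```bash
python3 -c "
from h import *
st(); print(workorder.job_done())"
```

```text
t 32.95 p [ 523.8 -199.5  249.9] psi 178.78 z [-0.103 -0.137 -0.985] F [-0.2  0.4 -0.7] w 85.3 j6 -1.83
the job is handed in; nothing more can be done
None
```

The tray is pushed in against its stop, and the fitting pin is through both cheeks and the tongue from the free (dish) side. I let go of the pin, backed the arm clear and handed the job in at about 33 s; no verdict was reported.

**Last checks:**
- **Tray:** it stopped against about 17 N of push, and the tongue hole showed light through the fork hole. I did not measure the remaining gap numerically.
- **Pin:** it stopped against the cheek with about 7 N, and its tip shows beyond the far cheek. The camera puts the handle about 2–4 mm short of the ideal home position, and the arm's own position reading put it about 3 mm short. Both are inside the 8 mm limit but do not confirm exact contact.
- **Pin angle:** it was about 1.4° off level as it reached home, and the gripper tilted to about 4° under the last push. I did not measure it again after release.
- **Other things:** the canister and dish had not visibly moved. I saw the wrench where it was before the pick but did not check it at the end. The arm never went near the other two pins, and I did not look at them again.

**What went wrong:** the tray push tilted the tool about 8°. I corrected that by pressing back against the fork, but then opened the fingers too close to it and tilted the tool about 7° again. The pin still came out nearly level because the tilt was about equal at the pick and at the insertion.

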